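# Hold the gel cassette against the core's gasket for clamping

## Robot

A 7-joint arm with a two-finger parallel gripper is mounted at the origin on the work surface. World frame = base frame: x ahead of the robot, y to its left, z up, the work surface at z = 0. Lengths are in m, angles in rad, forces in N, time in s.
With the tool pointing down it reaches from about 0.4 to 0.925 m from the base axis. Payload 5.6 kg.
Tool frame: the origin (TCP) lies at the very end of the fingers, on their centre line; the grasp point (between the pads) lies 19 mm behind it; z points along the fingers, y is the line along which they close (so a half turn about z gives the same grasp; the last joint's range is limited). The gripper opens to 85 mm and grips with 20 to 120 N. Pads are 22 mm wide; open, the fingers measure 114 mm over their backs; the gripper's body (76 mm by 85 mm) begins 54 mm behind the grasp point. The pads swing forward as they close: fully open they stand 13 mm farther back than shut.
Start: joints at [1.08, 0.468, -0.012, 1.603, 0.006, 1.071, -0.056], TCP at [0.281, -0.586, 0.197] pointing down, gripper open.
Joint ranges: [-2.53, 2.53], [-0.31, 2.02], [-1.57, 1.55], [0.28, 2.44], [-1.29, 4.43], [0.15, 1.84], [-2.92, 2.92]. Speed limits (rad/s): [2.57, 2.57, 3.14, 3.14, 3.14, 3.14, 3.14].

## Interface

Orientations are given as a unit quaternion [x, y, z, w].
In Python, from bench import ctrl gives the robot as it stands. The module is installed in compiled form; this text tells all that it offers.
- The arm moves only by the shell command python3 -m pendant 'ROWS' [OPENING] [FORCE]. ROWS is JSON, one flat list of numbers, 6 for each row, row after row: the shift along the tool's x, y, z in mm, then the turn, a rotation vector about the tool's x, y, z in rad. A call has 1 to 12 rows; each row is the pose to reach, as a shift and turn from the pose commanded when the call began, along the tool's axes at that moment; what a row does not reach only later rows make up. A row lasts 1/8 s, in which the tool goes at most 62.5 mm and 10.7 degrees, less where a joint would pass 70% of its speed; a pose out of reach is approached as far as the arm can. A call with a gripper value outside its range is refused whole. OPENING is the opening, from 0 (shut) to 1 (fully open), set as the call begins (- or left out, the last holds). The fingers move at their own pace and stop on an object; FORCE is the grip in N (left out, the last holds). Time passes only in rows, so rows that repeat a pose let the fingers close. It gives the time, the measured TCP pose, the force, the opening and the grip force at its end, in the units of the state.
- ctrl.get_state(): the state, without advancing time (a new reading comes with each control period).
- ctrl.get_image(name): name is "scene" or "top" or "wrist"; returns (picture, depth): 384x512x3 uint8, blue, green, red; 384x512 float32, m along the optical axis (not along the pixel's ray), 0 where there is no reading.
- ctrl.camera_info(name): a dict with "mtx" (3x3 intrinsics, pixels), "k1" (the pictures are not rectified: a ray, as slopes to the right and down, at radius r is drawn at 1 + k1 r^2 times it, then the intrinsics apply), "rvec" (rotation vector, rad) and "tvec" (3), from world to camera coordinates, as OpenCV has them; the wrist camera has in their place "T_tool_cam" (4x4, takes a point from camera to tool coordinates, whose origin is the TCP and whose axes are the flange's). Camera axes: x right, y down, z forward; pixel columns grow to the right and rows downward; lengths in m; the calibration is good to about 2 mm. A picture is of the moment at which its call begins: read the wrist's pose just before it. camera_info takes no time and is no camera call.
- ctrl.hand_in(): hands the job in; it is judged then, once.
The state is a dict: "time_s": time; "joints": joint angles; "joint_vel": joint speeds; "tau": joint torques, N m; "tool_pos": TCP position; "eef_rot": TCP orientation; "wrist_force": force on the tool from outside, world axes, zero at the start; "torque": the same for the moment, N m; "opening": finger opening in m; "finger_force": force on a finger pad.
Only numpy, scipy, OpenCV 4.12 (cv2) and the standard library are available. Lean on these libraries where they do the work, as an engineer would, in place of code of your own. Each camera call takes 0.05 s, during which the arm holds its last target. There are 200 camera calls.

## Task

Take the tall glass-plate cassette with the notched top out of the plate rack, stand it on the foot of the electrophoresis core with its notched white plate towards the U-shaped rubber gasket and its side edges flush with the core's sides, and press it square against the gasket with a steady push of about 10 N, so that the gasket is squeezed about half-way; never push it harder than 20 N, or the plate may crack. You are the third hand for a colleague who will slide on the two spring clamps: keep the push steady for a couple of seconds and finish still holding it there, without letting go. Leave the other plates in the rack and everything else on the bench where they are.

Things in the scene. Friction and masses are not known exactly. Their poses are not given: they have to be found in the camera images.
- cassette: Gel cassette to be held: empty plate sandwich 100 mm wide (x), 9 mm thick (y), 105 mm tall (z), about 0.24 kg, upright in a rack slot. Its +y side is a green-tinted glass plate, its -y side a white ceramic plate with a notch in its top edge, 3 mm each, grey spacers between. At the start its -y side looks roughly to world -y. Origin: centre of its underside.
- notched_face (a point): Point on the cassette's white face (its -y side): centre of the width, 52.5 mm above its underside.
- notch (a point): On the cassette: centre of the notch's lower edge in the white plate, 91 mm above the underside, mid-thickness. The notch is 70 mm wide and 14 mm deep, so in the middle the cassette is 9 mm thick only below this point (above it just the 3 mm glass); pads that reach 15 mm or more below it hold the full thickness.
- core: Vertical gel electrophoresis core, fixed: grey foot plate 150 mm (x) by 140 mm (y from -60 to +80), 12 mm thick, carrying a white body 100 mm wide in x (as wide as the cassette), y from -50 to +30 mm, top 117 mm above the bench. Two brass terminals 10 mm high stand on its back wall. Origin: on the bench, 30 mm behind the body's +y face, mid-width. The gasket faces +y.
- chamber (a point): Centre of the core's chamber floor, at core (0, -5, 34) mm. The white body is a box open at the top and on its +y side: side walls 11 mm, back wall 10 mm thick; the chamber is 78 mm wide in x and 70 mm deep in y, so a finger gripping the cassette has room in it.
- seat (a point): Point on top of the core's foot, at core (0, 40.5, 12) mm: the cassette's origin comes here, its axes as the core's, when it stands on the foot and just touches the free gasket; pressed home it lies about 3 mm further towards core -y. Weight or push resting on the foot adds friction there: the gasket's squeeze shows the push that truly reaches it.
- gasket: U-shaped rubber gasket on the core's +y face: bottom bar 100 mm wide, 9 mm high, and two legs 9 mm wide up both sides, 22 to 115 mm above the bench. Free, its front is at core y = 36 mm, 6 mm proud; it yields straight back towards core -y like a spring of 3 N per mm, flat after 6 mm. Origin: middle of lower back edge (core y = 30 mm when free, less when squeezed); axes as the core's.
- rack: White plate rack fixed on the bench, 118 mm (x) by 170 mm (y): floor 8 mm thick, two rows of ribs (tops 28 mm above the bench) and side walls 30 mm high form seven slots 11.5 mm wide, 21.7 mm apart in y, holding plates upright across x. Three slots are in use, the middle one and those 65 mm either side; which holds what varies. Origin: centre of its underside.
- dam: Bystander in the rack: solid white plastic blanking plate 100 x 9 x 105 mm with a straight top edge (no notch). Origin: centre of its underside.
- spare: Bystander in the rack: shorter plate sandwich 100 x 9 x 85 mm with a straight top edge (no notch). Origin: centre of its underside.
- clamp_a: Bystander: plain metal U-shaped spring clamp 100 x 20 x 20 mm lying on the bench between rack and core, for the colleague to fit. Origin: centre of its underside.
- clamp_b: Bystander: a second such clamp, on the robot's side of the core.
- comb: Bystander: flat white comb with ten teeth, 86 x 30 x 4 mm, on the bench.
- bottle: Bystander: small glass jar, 56 mm across, 110 mm tall, beyond the rack and core.
- tube_rack: Bystander: flat white rack with small tubes, 100 x 200 x 42 mm, on the right.
- marker: Bystander: marker pen, 135 mm long, on the left.
- calculator: Bystander: flat yellow-green calculator, 130 x 80 x 16 mm, on the right.
Mind the look-alikes: they are no part of the job. Leave any brown or pink look-alike of the core alone.

How it is judged:
By the outcome, as a careful person would: the job done as asked, in the order asked, and still so for the second after the job is handed in, while the arm keeps its last pose, push and grip.
It also fails if it takes over 56 s, if anything falls off the work surface, if the arm or the gripper's body presses on something with over 40 N, if the wrist force passes 120 N, or if a joint passes its speed limit or range.

## Working session

There is one attempt and no reset: what is moved stays moved. The work goes in short steps, Python scripts to look and compute and a shell command to move; the robot and the scene stay as the last step left them, time stands still between calls to the robot, and variables do not carry over. Pictures are saved under pics/ and viewed, at most 10 in all, crops included, and the job is handed in when it is done.

```bash
mkdir -p pics; cat > h.py <<'E'
import numpy as np, cv2
from scipy.spatial.transform import Rotation as R
from bench import ctrl
def cam(name, st=None):
    ci=ctrl.camera_info(name); K=np.array(ci["mtx"]); k=float(ci["k1"])
    if name=="wrist":
        T=np.eye(4);T[:3,:3]=R.from_quat(st["eef_rot"]).as_matrix();T[:3,3]=st["tool_pos"]
        W=T@np.array(ci["T_tool_cam"])
    else:
        M=np.eye(4);M[:3,:3]=cv2.Rodrigues(np.array(ci["rvec"],float))[0];M[:3,3]=np.ravel(ci["tvec"]);W=np.linalg.inv(M)
    return K,k,W
def ray(c,uv):
    K,k,W=c
    p=cv2.undistortPoints(np.array(uv,float).reshape(-1,1,2),K,np.array([k,0,0,0.]))[:,0]
    return np.c_[p,np.ones(len(p))]@W[:3,:3].T, W[:3,3]
def atz(c,uv,z):
    d,o=ray(c,uv); z=np.broadcast_to(z,len(d)); return o+d*((z-o[2])/d[:,2])[:,None]
def dep(c,uv,D):
    d,o=ray(c,uv); return np.array([o+di*np.median(D[int(v)-1:int(v)+2,int(u)-1:int(u)+2]) for di,(u,v) in zip(d,uv)])
def shot(name,fn):
    st=ctrl.get_state(); im,D=ctrl.get_image(name); cv2.imwrite(f"pics/{fn}.png",im); c=cam(name,st)
    np.savez(f"pics/{fn}.npz",D=D,K=c[0],k=c[1],W=c[2]); return im,D,c
def load(fn):
    z=np.load(f"pics/{fn}.npz"); return cv2.imread(f"pics/{fn}.png"),z["D"],(z["K"],float(z["k"]),z["W"])
E
python3 - <<'E'
from h import *
a=shot("scene","s0"); b=shot("top","t0")
s=ctrl.get_state(); print(s)
for n in("scene","top"): print(n,cam(n)[2].round(3))
print(ctrl.camera_info("wrist"))
cv2.imwrite("pics/st.png",cv2.resize(np.hstack([a[0],b[0]]),(800,300)))
cv2.imwrite("pics/t0b.png",cv2.resize(b[0],(800,600)))
E
```

```text
{'time_s': 0.1, 'joints': array([ 1.0800128 ,  0.46829303, -0.01162124,  1.60351769,  0.0060287 ,
        1.07140816, -0.05630636]), 'joint_vel': array([ 4.21526695e-04, -1.96644487e-03, -9.68274305e-04, -2.61507940e-03,
       -2.43359499e-04, -3.38193353e-05, -1.18515378e-03]), 'tau': array([ 7.92192113e-04, -5.33522165e+01,  2.14576477e-02, -2.51967376e+01,
        1.14519725e-02,  4.24910802e-03, -1.40797360e-05]), 'tool_pos': array([ 0.28113063, -0.58544762,  0.19583683]), 'eef_rot': array([ 9.75044970e-01,  2.22006021e-01, -2.40481366e-04, -7.58839640e-04]), 'wrist_force': array([-0.23642268, -0.94704179, -0.05859605]), 'torque': array([ 0.02574629, -0.05350856,  0.00619574]), 'finger_force': 0.0, 'opening': 0.08526236875033737}
scene [[-0.814  0.45  -0.367  0.962]
 [ 0.58   0.625 -0.522  0.667]
 [-0.005 -0.639 -0.77   1.105]
 [ 0.     0.     0.     1.   ]]
top [[-0.019 -0.984  0.177  0.264]
 [-1.     0.022  0.011 -0.036]
 [-0.015 -0.177 -0.984  1.248]
 [ 0.     0.     0.     1.   ]]
{'mtx': array([[295.7447092 ,   0.        , 259.06286574],
       [  0.        , 295.7447092 , 193.31797242],
       [  0.        ,   0.        ,   1.        ]]), 'k1': -0.04576652967584606, 'T_tool_cam': array([[-8.66106664e-04, -9.44184624e-01, -3.29415611e-01,
         8.52111993e-02],
       [ 9.99999414e-01, -6.04056974e-04, -8.97847096e-04,
        -2.54389833e-03],
       [ 6.48747626e-04, -3.29416196e-01,  9.44184595e-01,
        -1.77190733e-01],
       [ 0.00000000e+00,  0.00000000e+00,  0.00000000e+00,
         1.00000000e+00]])}
```

View pics/t0b.png

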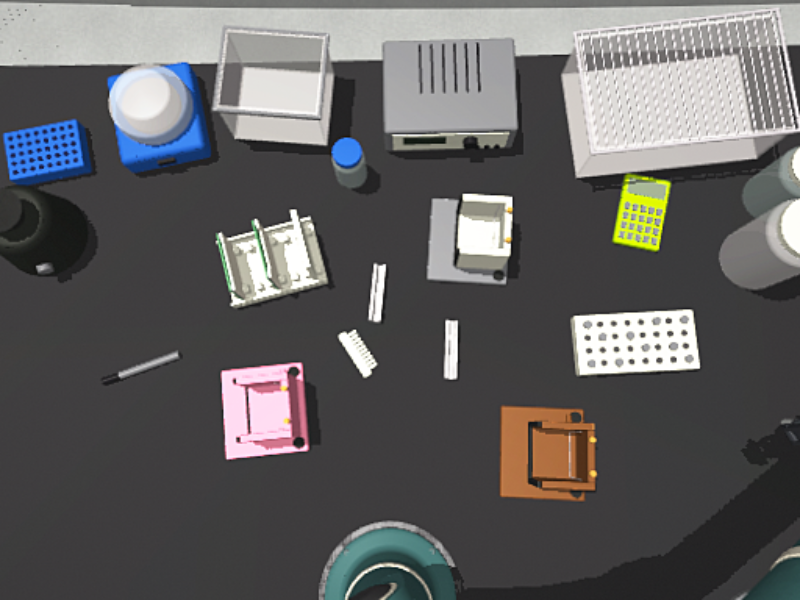

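View pics/s0.png

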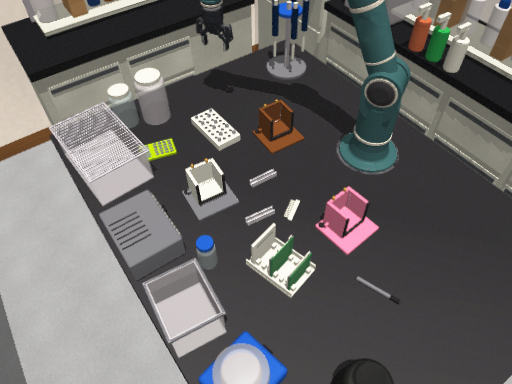

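The top view shows the grey core at about (470,240) with its open side to image left (+y), and the rack at about (272,262) with two green plates and one white one. Next I'll look at the crops enlarged.

```bash
python3 - <<'E'
from h import *
s,_,_=load("s0"); t,D,c=load("t0")
a=cv2.resize(s[220:300,240:320],(400,400),interpolation=cv2.INTER_CUBIC)
b=cv2.resize(t[125:200,130:215],(400,353),interpolation=cv2.INTER_CUBIC); b=cv2.copyMakeBorder(b,0,47,0,0,0)
cv2.imwrite("pics/c1.png",np.hstack([a,b]))
# rough positions
print(dep(c,[(150,160),(170,160),(190,150),(305,160),(280,160)],D).round(3))
E
```

```text
[[ 0.581  0.26   0.028]
 [ 0.566  0.195  0.083]
 [ 0.583  0.138  0.113]
 [ 0.549 -0.154  0.117]
 [ 0.577 -0.096  0.012]]
```

View pics/c1.png

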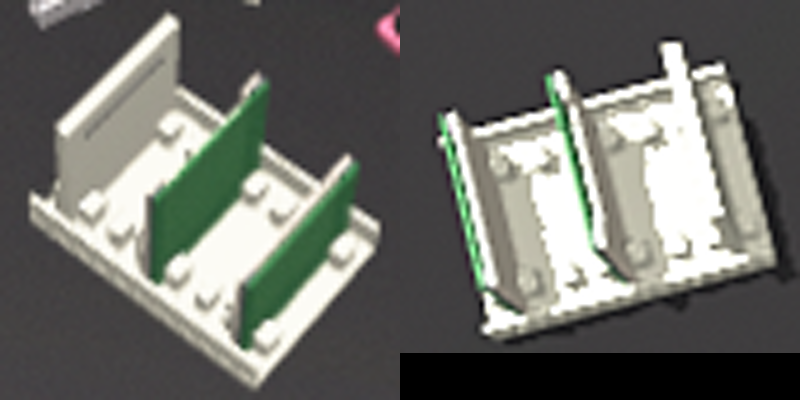

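```bash
python3 - <<'E'
from h import *
im,D,c=load("t0")
v,u=np.mgrid[110:205,120:350]; uv=np.c_[u.ravel(),v.ravel()].astype(float)
d,o=ray(c,uv); P=o+d*D[v,u].ravel()[:,None]
z=P[:,2]
for nm,ok in {"core":(P[:,1]<-.05)&(z>.105)&(z<.124),"foot":(P[:,1]<-.03)&(z>.008)&(z<.016),"rackrim":(P[:,1]>.03)&(z>.026)&(z<.034),"plates":(P[:,1]>.05)&(z>.078)&(z<.125)}.items():
    q=P[ok]; 
    if nm=="plates":
        lab=cv2.connectedComponents(cv2.dilate(ok.reshape(v.shape).astype(np.uint8),None)*0+ok.reshape(v.shape).astype(np.uint8))[1].ravel()
        for l in range(1,lab.max()+1):
            p=P[lab==l]
            if len(p)<15: continue
            t=p[p[:,2]>np.percentile(p[:,2],98)-.01]
            print("plate",len(p),t.mean(0).round(3),np.percentile(p[:,2],98).round(3),"yaw",cv2.minAreaRect((t[:,:2]*1000).astype(np.float32)))
    else: print(nm,len(q),cv2.minAreaRect((q[:,:2]*1000).astype(np.float32)),q[:,2].mean().round(3))
E
```

```text
core 463 ((594.3605346679688, -168.04371643066406), (86.5997085571289, 101.97004699707031), 84.38984680175781) 0.115
foot 1023 ((594.957763671875, -126.49915313720703), (181.59017944335938, 154.81471252441406), 88.3712387084961) 0.012
rackrim 354 ((590.612060546875, 143.07275390625), (151.52352905273438, 309.9892578125), 27.422645568847656) 0.029
plate 185 [0.576 0.134 0.112] 0.116 yaw ((578.4222412109375, 134.3382568359375), (100.59976959228516, 11.628482818603516), 14.193596839904785)
plate 207 [0.56  0.199 0.112] 0.116 yaw ((561.8223266601562, 198.4549560546875), (99.83171844482422, 9.344344139099121), 14.233877182006836)
plate 167 [0.547 0.261 0.092] 0.096 yaw ((547.2699584960938, 260.96636962890625), (100.85030364990234, 9.951569557189941), 14.234271049499512)
```

```bash
python3 - <<'E'
from h import *
s=ctrl.get_state(); Rt=R.from_quat(s["eef_rot"]); 
tgt=np.array([.52,.17,.34])
print(Rt.inv().apply(tgt-s["tool_pos"])*1000)
tgt=np.array([.35,-.4,.34]);print(Rt.inv().apply(tgt-s["tool_pos"])*1000)
E
```

```text
[ 542.36165906 -577.79443768 -143.31823604]
[ 142.34786566 -137.58023043 -143.96386051]
```

The middle plate is tall (top at 0.113 m), and its horns show it is the cassette: centre about (0.562, 0.198), yaw 14.2°. The left plate is the short spare and the right one is the dam. Moving to a wrist view over the rack.

```bash
python3 -m pendant '[10,-10,-30,0,0,0, 30,-35,-70,0,0,0, 60,-68,-105,0,0,0.02, 94,-105,-130,0,0,0.04, 130,-145,-143,0,0,0.06, 166,-186,-143,0,0,0.08, 203,-227,-143,0,0,0.1, 240,-268,-143,0,0,0.12, 277,-309,-143,0,0,0.14, 314,-350,-143,0,0,0.16, 351,-391,-143,0,0,0.18, 388,-432,-143,0,0,0.2]' && python3 -m pendant '[26,-34,0,0,0,0, 54,-67,0,0,0,0, 83,-100,0,0,0,0, 110,-126,0,0,0,0, 127,-138,0,0,0,0, 127,-138,0,0,0,0, 127,-138,0,0,0,0]'
python3 - <<'E'
from h import *
s=ctrl.get_state(); print(s["tool_pos"],s["eef_rot"],s["time_s"])
im,D,c=shot("wrist","w1"); cv2.imwrite("pics/w1b.png",cv2.resize(im,(800,600),interpolation=cv2.INTER_CUBIC))
E
```

```text
time_s: 1.6
tool_pos: [0.4441, -0.0269, 0.3396]
eef_rot: [0.992, 0.123, 0.0, 0.0]
wrist_force: [0.3, 0.7, -0.0]
opening: 0.0853
finger_force: 0.0
time_s: 2.48
tool_pos: [0.533, 0.1356, 0.3393]
eef_rot: [0.992, 0.123, -0.001, 0.0]
wrist_force: [0.2, 0.3, -0.6]
opening: 0.0853
finger_force: 0.0
[0.53299834 0.13559201 0.33928177] [ 9.92379761e-01  1.23215490e-01 -5.17536484e-04  2.91064765e-04] 2.475
```

View pics/w1b.png

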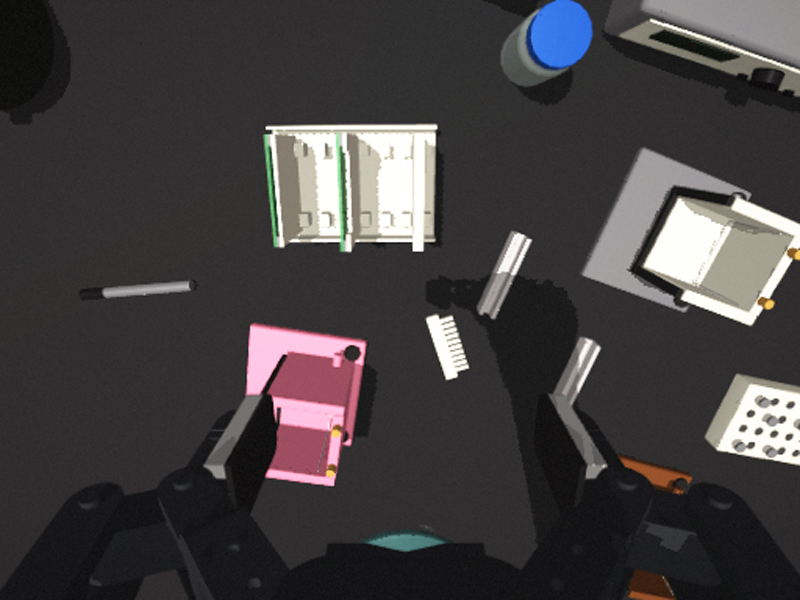

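The wrist view shows the rack, with the middle plate at (345,190) green with white at both top corners, and the core at (705,240). I'll measure both from the depth.

```bash
python3 - <<'E'
from h import *
im,D,c=load("w1")
v,u=np.mgrid[70:230,150:512]; uv=np.c_[u.ravel(),v.ravel()].astype(float)
d,o=ray(c,uv); P=o+d*D[v,u].ravel()[:,None]; z=P[:,2]
col=im[v,u].reshape(-1,3).astype(int); grey=(col.max(1)-col.min(1)<25)
def comps(ok,tag,n=15):
    m=ok.reshape(v.shape).astype(np.uint8); k,lab=cv2.connectedComponents(m); lab=lab.ravel()
    for l in range(1,k):
        p=P[lab==l]
        if len(p)<n: continue
        r=cv2.minAreaRect((p[:,:2]*1000).astype(np.float32)); print(tag,len(p),np.round(r[0],1),np.round(r[1],1),round(r[2],2),"z",p[:,2].mean().round(4))
pl=P[:,1]>.05
comps(pl&(z>.105)&(z<.12),"tall"); comps(pl&(z>.085)&(z<.1),"spare"); comps(pl&(z>.024)&(z<.034)&(P[:,0]<.72),"rim",60)
co=(P[:,1]<-.03)&(P[:,0]>.45)&(P[:,0]<.75)
comps(co&(z>.112)&(z<.121),"coretop"); comps(co&(z>.008)&(z<.016),"foot",100)
comps(co&(z>.108)&(z<.121),"core2")
# green top of cassette
g=(col[:,1]-col[:,2]>40)&pl&(z>.1)&(P[:,1]>.15)&(P[:,1]<.24); comps(g,"green")
E
```

```text
tall 515 [575.9 137. ] [99.   8.4] 14.85 z 0.1129
tall 313 [559.5 199.8] [97.9  9.2] 14.22 z 0.1123
spare 539 [543.7 263.2] [99.3  9.9] 14.5 z 0.0916
spare 271 [559.9 198.4] [98.3  6.4] 14.33 z 0.0949
rim 322 [615.1 214.5] [  3.3 166.4] 13.86 z 0.03
rim 206 [546.  253.5] [98.  12.2] 14.43 z 0.0284
rim 74 [600.2 200. ] [18.1 11. ] 13.67 z 0.0277
rim 61 [587.2 240.3] [12.2  9.7] 13.36 z 0.0276
rim 66 [603.5 177.4] [13.7  9.5] 13.51 z 0.0275
rim 68 [609.1 155.3] [13.6 10.9] 14.05 z 0.0279
rim 93 [494.6 227.9] [ 3.3 52.3] 14.42 z 0.0287
rim 108 [512.8 155.9] [ 3.4 60.1] 14.12 z 0.0289
coretop 1263 [ 590.1 -164.7] [ 87.4 100.7] 85.25 z 0.1164
foot 3390 [ 592.  -146.9] [142.4 150.3] 84.84 z 0.0118
core2 1434 [ 590.1 -164.3] [ 88.2 100.7] 85.25 z 0.1157
green 173 [570.6 199.3] [ 51.3 107.9] 72.9 z 0.1152
```

```bash
python3 -m pendant '[5,-7,20,0,0,0, 15,-20,60,0,0,0, 27,-36,105,0,0,0, 36,-48,145,0,0,0, 41,-56,168,0,0,0, 41,-56,175,0,0,0, 41,-56,175,0,0,0]' 0.45 60
cat > near.py <<'E'
from h import *
import sys
st=ctrl.get_state(); im,D,c=shot("wrist",sys.argv[1])
Rt=R.from_quat(st["eef_rot"]); v,u=np.mgrid[0:384,0:512]; uv=np.c_[u.ravel(),v.ravel()].astype(float)
d,o=ray(c,uv); P=o+d*D.ravel()[:,None]; Q=Rt.inv().apply(P-st["tool_pos"])*1000
np.savez("pics/Q.npz",P=P,Q=Q,im=im)
ok=(P[:,2]>.104)&(P[:,2]<.12)&(abs(Q[:,0])<75)&(abs(Q[:,1])<45)&(D.ravel()>0)
k,lab=cv2.connectedComponents(ok.reshape(384,512).astype(np.uint8)); lab=lab.ravel()
for l in range(1,k):
    q=Q[lab==l]
    if len(q)<30: continue
    r=cv2.minAreaRect(q[:,:2].astype(np.float32)); print(len(q),"tool",np.round(r[0],1),np.round(r[1],1),round(r[2],2),"z",P[lab==l][:,2].mean().round(4))
E
python3 near.py w2; python3 - <<'E'
from h import *
print(ctrl.get_state()["tool_pos"])
E
```

```text
time_s: 3.4
tool_pos: [0.5597, 0.2003, 0.1651]
eef_rot: [0.992, 0.123, 0.0, 0.0]
wrist_force: [-0.5, -0.4, 0.6]
opening: 0.0386
finger_force: 0.0
688 tool [0.4 0.7] [99.8  8.7] 0.11 z 0.1128
[0.56018731 0.2004115  0.16583205]
```

View pics/w2.png

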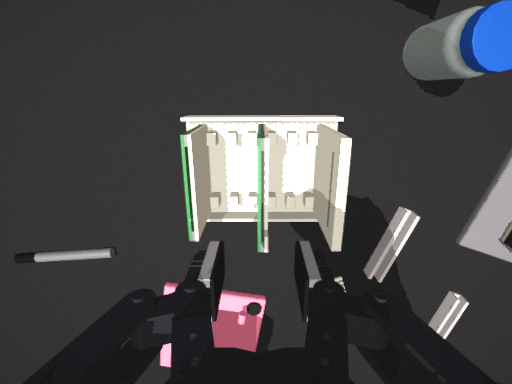

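```bash
python3 -m pendant '[0,0,10,0,0,0, 0,0.5,35,0,0,0, 0.5,0.5,65,0,0,0, 0.5,0.5,93,0,0,0, 0.5,0.5,110,0,0,0, 0.5,0.5,117,0,0,0, 0.5,0.5,117,0,0,0, 0.5,0.5,117,0,0,0]'
```

```text
time_s: 4.45
tool_pos: [0.5608, 0.2007, 0.0487]
eef_rot: [0.992, 0.124, 0.001, -0.0]
wrist_force: [-0.4, -0.5, 0.6]
opening: 0.0388
finger_force: 0.0
```

The middle plate at (263,190) is a green strip with white only at both end corners, so it is the notched cassette, and it sits between the fingers. Closing.

```bash
python3 -m pendant '[0,0,0,0,0,0, 0,0,0,0,0,0, 0,0,0,0,0,0, 0,0,0,0,0,0, 0,0,0,0,0,0, 0,0,0,0,0,0]' 0 60
```

```text
time_s: 5.2
tool_pos: [0.5609, 0.1991, 0.0484]
eef_rot: [0.992, 0.123, 0.0, 0.001]
wrist_force: [0.1, -3.7, 6.2]
opening: 0.0077
finger_force: 60.0
```

```bash
python3 -m pendant '[0,0,-4,0,0,0, 0,0,-12,0,0,0, 0,0,-25,0,0,0, 0,0,-40,0,0,0, 0,0,-60,0,0,0, 0,0,-85,0,0,0, 0,0,-110,0,0,0, 0,0,-132,0,0,0, 0,0,-145,0,0,0, 0,0,-150,0,0,0, 0,0,-150,0,0,0]'
python3 - <<'E'
from h import *
s=ctrl.get_state(); Rt=R.from_quat(s["eef_rot"]); p=s["tool_pos"]
a=np.radians(-5.0); M=np.array([[np.cos(a),-np.sin(a)],[np.sin(a),np.cos(a)]])
o=np.array([.5909,-.1572])
for y in (40.5,46.5): 
    t=np.r_[o+M@[0,y/1000],0]; print(y,t, "tool d", (Rt.inv().apply(np.r_[t[:2],p[2]]-p)*1000).round(1))
print(p,s["wrist_force"],Rt.as_matrix().round(4))
E
```

```text
time_s: 6.58
tool_pos: [0.5599, 0.2004, 0.1976]
eef_rot: [0.992, 0.124, -0.0, -0.0]
wrist_force: [-0.7, -0.2, -1.5]
opening: 0.0076
finger_force: 58.8
40.5 [ 0.59442981 -0.11685411  0.        ] tool d [-44.3 316.1  -0. ]
46.5 [ 0.59495274 -0.11087695  0.        ] tool d [-42.4 310.4  -0. ]
[0.55986384 0.20042298 0.19760247] [-0.69052121 -0.21505766 -1.52397816] [[ 9.694e-01  2.453e-01 -2.000e-04]
 [ 2.453e-01 -9.694e-01 -0.000e+00]
 [-2.000e-04 -0.000e+00 -1.000e+00]]
```

```bash
python3 -m pendant '[-1,8,0,0,0,0.01, -4,30,0,0,0,0.04, -8,62,0,0,0,0.075, -13,100,0,0,0,0.115, -18,140,0,0,0,0.155, -24,180,0,0,0,0.195, -29,218,0,0,0,0.235, -33,252,0,0,0,0.275, -37,280,0,0,0,0.31, -39,295,0,0,0,0.328, -39.5,301,0,0,0,0.335, -39.5,301,0,0,0,0.335]' && python3 -m pendant '[0,0,0,0,0,0, 0,0,0,0,0,0]'
cat > rel.py <<'E'
from h import *
import sys
st=ctrl.get_state(); im,D,c=shot("wrist",sys.argv[1])
E_=R.from_quat(st["eef_rot"]); print("tcp",st["tool_pos"].round(4),"yaw",np.degrees(np.arctan2(E_.as_matrix()[1,0],E_.as_matrix()[0,0])).round(2),"zaxis",E_.as_matrix()[:,2].round(4),"F",st["wrist_force"].round(2),"t",st["time_s"])
v,u=np.mgrid[0:384,0:512]; uv=np.c_[u.ravel(),v.ravel()].astype(float)
d,o=ray(c,uv); P=o+d*D.ravel()[:,None]; Q=E_.inv().apply(P-st["tool_pos"])*1000
np.savez("pics/Q.npz",P=P,Q=Q)
def comps(ok,tag,n=60):
    k,lab=cv2.connectedComponents((ok&(D.ravel()>0)).reshape(D.shape).astype(np.uint8)); lab=lab.ravel()
    for l in range(1,k):
        if (lab==l).sum()<n: continue
        r=cv2.minAreaRect((P[lab==l][:,:2]*1000).astype(np.float32)); print(tag,(lab==l).sum(),np.round(r[0],1),np.round(r[1],1),round(r[2],2),"z",P[lab==l][:,2].mean().round(4))
n=(abs(P[:,0]-.59)<.13)&(P[:,1]<.03)&(P[:,1]>-.3)
comps(n&(P[:,2]>.111)&(P[:,2]<.122)&(P[:,1]<-.1),"coretop"); comps(n&(P[:,2]>.007)&(P[:,2]<.017),"foot",300)
zt=st["tool_pos"][2]-.041+.105
comps((abs(P[:,2]-zt)<.006)&(abs(Q[:,1])<12)&(abs(Q[:,0])<60),"cassette",10)
E
python3 rel.py w3
```

```text
time_s: 8.07
tool_pos: [0.5956, -0.1003, 0.1976]
eef_rot: [0.999, -0.043, -0.0, -0.0]
wrist_force: [-0.2, 0.1, -1.5]
opening: 0.0079
finger_force: 58.9
time_s: 8.32
tool_pos: [0.5956, -0.1, 0.1978]
eef_rot: [0.999, -0.043, 0.0, -0.0]
wrist_force: [0.4, -0.6, -1.6]
opening: 0.0078
finger_force: 58.9
tcp [ 0.5956 -0.1     0.1978] yaw -4.9 zaxis [ 1.e-04  3.e-04 -1.e+00] F [ 0.43 -0.65 -1.64] t 8.325
coretop 3245 [ 591.2 -165.1] [ 86.7 100.3] 85.21 z 0.1165
foot 4375 [ 593. -148.] [139.6 148.5] 85.17 z 0.0121
cassette 2001 [599.4 -95.4] [14.4 91.6] 84.71 z 0.262
cassette 324 [ 596.3 -106.8] [10.4 19. ] 85.17 z 0.2617
```

View pics/w3.png

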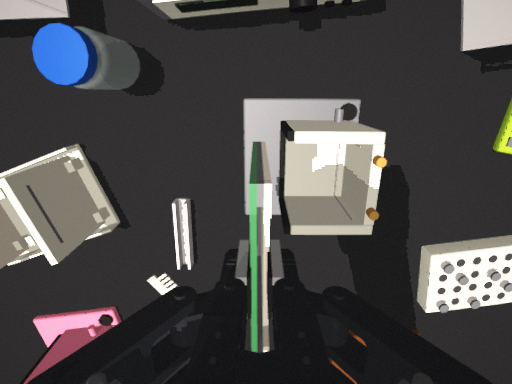

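The picture shows the cassette held in the grip, green side to the left (+y), white side facing the core's gasket, which is at (290,180). Next I'll check where the cassette sits in the grip.

```bash
python3 - <<'E'
from h import *
z=np.load("pics/Q.npz"); Q=z["Q"]; im,D,c=load("w3"); v,u=np.mgrid[0:384,0:512]
s=(D.ravel()>0)&(abs(Q[:,1])<8)&(Q[:,2]<45)&(Q[:,2]>-70)&(Q[:,0]>30)&(Q[:,0]<60)
q=Q[s]; print(len(q))
for lo in range(-70,45,10):
    a=q[(q[:,2]>=lo)&(q[:,2]<lo+10)]
    if len(a)>5: print(lo,len(a),"xmax",np.percentile(a[:,0],[50,97]).round(1),"y",np.percentile(a[:,1],[3,97]).round(1))
t=q[(q[:,2]<-55)]; print("top z",np.percentile(t[:,2],[5,50]).round(1))
n=Q[(abs(Q[:,1])<8)&(Q[:,2]<-55)&(Q[:,2]>-72)&(D.ravel()>0)&(Q[:,0]<-20)]; print("near xmin",np.percentile(n[:,0],[1,3,10]).round(1) if len(n) else None)
E
```

```text
1461
-70 795 xmax [42.3 48.8] y [-6.1  2.5]
-60 140 xmax [48.7 49. ] y [-6.2  2.2]
-50 109 xmax [48.6 48.9] y [-6.   2.3]
-40 86 xmax [48.6 48.9] y [-6.3  2. ]
-30 73 xmax [48.6 48.9] y [-6.1  2.2]
-20 61 xmax [48.6 48.9] y [-6.3  2. ]
-10 57 xmax [48.6 48.8] y [-6.6  1.9]
0 42 xmax [48.6 48.7] y [-6.2  1.8]
10 40 xmax [48.6 48.8] y [-6.4  2.1]
20 32 xmax [48.5 48.7] y [-6.6  1.7]
30 26 xmax [48.6 48.7] y [-6.7  1.8]
top z [-65.5 -64.4]
near xmin [-42.  -41.8 -41.3]
```

```bash
python3 -m pendant '[1,4,5,0,0,0, 2,9,20,0,0,0, 2,12,45,0,0,0, 2,12,72,0,0,0, 2,12,98,0,0,0, 2,12,118,0,0,0, 2,12,130,0,0,0, 2,12,135,0,0,0, 2,12,137,0,0,0, 2,12,137,0,0,0, 2,12,137,0,0,0]'
python3 rel.py w4;  python3 - <<'E'
from h import *
z=np.load("pics/Q.npz"); Q=z["Q"]; P=z["P"]; im,D,c=load("w4"); ok=D.ravel()>0
a=np.radians(-4.85); ex=np.array([np.cos(a),np.sin(a)]); ey=np.array([-np.sin(a),np.cos(a)])
st=ctrl.get_state(); C=np.c_[(P[:,:2]-st["tool_pos"][:2])@ex,(P[:,:2]-st["tool_pos"][:2])@ey]*1000
s=ok&(abs(C[:,1]+0)<9)&(Q[:,2]<0)&(Q[:,2]>-70)&(C[:,0]>30)&(C[:,0]<60)
for lo in (-68,-60,-50,-40,-30,-20,-10):
    m=s&(Q[:,2]>=lo)&(Q[:,2]<lo+10); 
    if m.sum()>5: print("cas",lo,m.sum(),np.percentile(C[m,0],[50,97]).round(1),"y",np.percentile(C[m,1],[3,97]).round(1))
for lo in range(20,120,10):
    z_=P[:,2]*1000; m=ok&(C[:,1]<-22)&(C[:,1]>-90)&(z_>=lo)&(z_<lo+10)&(C[:,0]>35)&(C[:,0]<58)
    if m.sum()>5: print("core",lo,m.sum(),np.percentile(C[m,0],[50,97]).round(1),"ymax",np.percentile(C[m,1],[90,99]).round(1))
E
```

```text
time_s: 9.75
tool_pos: [0.597, -0.1134, 0.0613]
eef_rot: [0.999, -0.044, 0.001, 0.0]
wrist_force: [-0.7, 0.2, -1.0]
opening: 0.0078
finger_force: 58.9
tcp [ 0.597  -0.1134  0.0613] yaw -5.0 zaxis [ 1.2e-03 -4.0e-04 -1.0e+00] F [-0.74  0.22 -1.  ] t 9.75
coretop 8498 [ 593.3 -165.5] [87.  96.3] 84.84 z 0.1164
coretop 155 [ 645.6 -115.7] [9.1 0.9] 84.62 z 0.1167
coretop 1020 [ 588.7 -119. ] [15.9 70.1] 82.54 z 0.1144
coretop 162 [ 606.8 -103.4] [3.5 8.8] 22.69 z 0.1168
coretop 68 [ 550.2 -161.2] [11.2  3.2] 52.2 z 0.1157
foot 9830 [ 600.3 -148.5] [139.5 134.8] 85.0 z 0.0121
foot 338 [520.1  18.5] [ 5.4 66.6] 87.93 z 0.0119
cassette 2010 [ 600.6 -108.8] [14.4 91.5] 84.64 z 0.1256
cassette 327 [ 597.9 -120.2] [10.4 17.6] 85.1 z 0.1252
cas -68 835 [42.5 48.8] y [-2.5  6. ]
cas -60 133 [48.7 49. ] y [-2.5  6.1]
cas -50 111 [48.6 48.9] y [-2.3  6. ]
cas -40 88 [48.6 48.9] y [-2.3  6.2]
cas -30 72 [48.6 48.8] y [-2.4  6. ]
cas -20 63 [48.6 49. ] y [-2.1  6.2]
cas -10 52 [48.6 48.9] y [-2.1  6.5]
core 20 183 [48.5 51.1] ymax [-28.2 -22.9]
core 30 416 [48.6 57.4] ymax [-33.7 -23.4]
core 40 267 [48.4 48.7] ymax [-29. -23.]
core 50 324 [48.5 48.7] ymax [-29.  -22.8]
core 60 394 [48.4 48.7] ymax [-28.9 -22.7]
core 70 436 [48.5 48.7] ymax [-28.8 -23. ]
core 80 537 [48.4 48.7] ymax [-28.3 -22.6]
core 90 626 [48.5 48.8] ymax [-29.2 -22.9]
core 100 781 [48.5 48.8] ymax [-28.9 -22.8]
core 110 4205 [44.1 48.6] ymax [-28.8 -22.6]
```

```bash
python3 -c "
import cv2
im=cv2.imread('pics/w4.png'); cv2.imwrite('pics/c4.png',cv2.resize(im[60:300,160:480],(800,600),interpolation=cv2.INTER_CUBIC))"
```

```text
(no output)
```

View pics/c4.png

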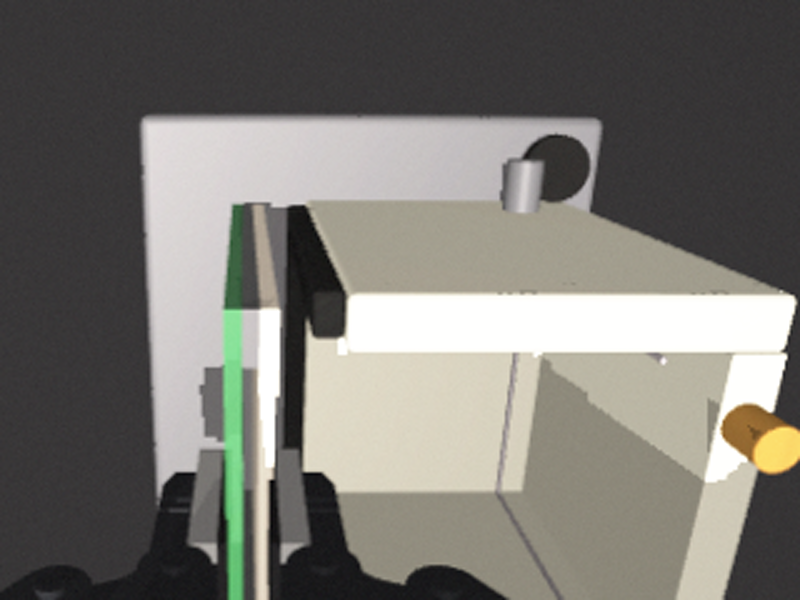

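The cassette (green to the left, white plate to the right) stands a few mm in front of the black gasket, and its far edge is flush with the core's far side. Checking the yaw and the gap.

```bash
cat > gap.py <<'E'
from h import *
import sys
def gap(fn):
    z=np.load("pics/Q.npz"); P=z["P"]; im,D,c=load(fn); ok=D.ravel()>0
    st=ctrl.get_state(); a=np.radians(-4.85); ex=np.array([np.cos(a),np.sin(a)]); ey=np.array([-np.sin(a),np.cos(a)])
    C=np.c_[(P[:,:2]-st["tool_pos"][:2])@ex,(P[:,:2]-st["tool_pos"][:2])@ey,P[:,2]]*1000
    m=ok&(C[:,0]>46.5)&(C[:,0]<50.5)&(C[:,2]>40)&(C[:,2]<105)&(C[:,1]<-25)
    f=np.polyfit(C[m,1],C[m,0],1); print("core side x at y=-30",np.polyval(f,-30).round(2),"yaw err deg",np.degrees(-f[0]).round(2),m.sum(),"ymax",C[m,1].max().round(1))
    dark=(im.reshape(-1,3).max(1)<60)&ok&(C[:,0]>30)&(C[:,0]<50.5)&(C[:,2]>40)&(C[:,2]<118)&(C[:,1]>-25)&(C[:,1]<0)
    print("gasket y",np.percentile(C[dark,1],[1,50,99]).round(1),dark.sum())
    m=ok&(C[:,0]>47)&(C[:,0]<50.5)&(C[:,2]>40)&(C[:,2]<112)&(abs(C[:,1]-2)<6)
    print("cassette x",np.median(C[m,0]).round(2),"y",np.percentile(C[m,1],[1,99]).round(1))
    for zz in (45,65,85,105):
        k=m&(abs(C[:,2]-zz)<8); g=dark&(abs(C[:,2]-zz)<8)
        if k.sum()>5 and g.sum()>5: print("z",zz,"cas face",np.percentile(C[k,1],2).round(1),"gasket front",np.percentile(C[g,1],98).round(1))
    b=ok&(C[:,2]>112)&(C[:,2]<121)&(C[:,0]<48)&(C[:,0]>-30)&(C[:,1]<-70); print("body back y",np.percentile(C[b,1],1).round(1), "seat-contact dy from back:",(np.percentile(C[b,1],1)+90.5).round(2))
if __name__=="__main__": gap(sys.argv[1])
E
python3 gap.py w4
```

```text
core side x at y=-30 48.47 yaw err deg -0.04 2975 ymax -25.0
gasket y [-14.3 -10.9  -9. ] 634
cassette x 48.63 y [-2.5  6.4]
z 45 cas face -2.2 gasket front -9.1
z 65 cas face -2.3 gasket front -9.1
z 85 cas face -2.3 gasket front -9.0
z 105 cas face -2.5 gasket front -9.0
body back y -94.7 seat-contact dy from back: -4.22
```

```bash
python3 -m pendant '[0,0,3,0,0,0, 0,0,6,0,0,0, 0,0,7,0,0,0, 0,0,7,0,0,0]'; for i in 1; do python3 -m pendant '[0,0,0.5,0,0,0, 0,0,0.5,0,0,0]';python3 -m pendant '[0,0,0.5,0,0,0, 0,0,0.5,0,0,0]';python3 -m pendant '[0,0,0.5,0,0,0, 0,0,0.5,0,0,0]'; done | grep -E "pos|wrist"
```

```text
time_s: 10.3
tool_pos: [0.5964, -0.1132, 0.0535]
eef_rot: [0.999, -0.044, -0.0, -0.0]
wrist_force: [-0.4, -0.1, -1.8]
opening: 0.0078
finger_force: 58.9
tool_pos: [0.5965, -0.1133, 0.0532]
wrist_force: [0.3, -0.9, -1.9]
tool_pos: [0.5965, -0.1133, 0.0526]
wrist_force: [-0.4, -0.2, -1.8]
tool_pos: [0.5965, -0.1133, 0.0525]
wrist_force: [-1.3, 0.5, 1.5]
```

```bash
python3 -m pendant '[0,0,-0.2,0,0,0, 0,0,-0.2,0,0,0]' | grep -E "pos|wrist";  python3 -m pendant '[0,1.5,0,0,0,0, 0,3,0,0,0,0, 0,4.5,0,0,0,0, 0,5.5,0,0,0,0, 0,5.5,0,0,0,0, 0,5.5,0,0,0,0]' | grep -E "pos|wrist|time"
for i in 1; do python3 -m pendant '[0,0.5,0,0,0,0, 0,1,0,0,0,0, 0,1,0,0,0,0]'; python3 -m pendant '[0,0.5,0,0,0,0, 0,1,0,0,0,0, 0,1,0,0,0,0]'; done | grep -E "pos|wrist|rot"
```

```text
tool_pos: [0.5965, -0.1133, 0.0525]
wrist_force: [-1.4, 0.1, 1.6]
time_s: 12.05
tool_pos: [0.5963, -0.1187, 0.0524]
wrist_force: [-0.1, 1.6, 0.9]
tool_pos: [0.5961, -0.1196, 0.0525]
eef_rot: [0.999, -0.044, 0.0, -0.0]
wrist_force: [1.0, 2.4, 1.6]
tool_pos: [0.596, -0.1202, 0.0525]
eef_rot: [0.999, -0.043, 0.0, -0.0]
wrist_force: [0.9, 4.4, 2.4]
```

```bash
(python3 -m pendant '[0,0,-0.3,0,0,0, 0,0,-0.3,0,0,0]'; python3 -m pendant '[0,0.5,0,0,0,0, 0,1,0,0,0,0, 0,1,0,0,0,0]'; python3 -m pendant '[0,0,0,0,0,0, 0,0,0,0,0,0]') | grep -E "pos|wrist|time"; python3 rel.py w5 | head -1; python3 gap.py w5
```

```text
time_s: 13.05
tool_pos: [0.5959, -0.1208, 0.0525]
wrist_force: [2.2, 3.8, -0.2]
time_s: 13.42
tool_pos: [0.5958, -0.1214, 0.0525]
wrist_force: [2.6, 4.3, -1.4]
time_s: 13.68
tool_pos: [0.5958, -0.1214, 0.0525]
wrist_force: [2.6, 3.9, -1.7]
tcp [ 0.5958 -0.1214  0.0525] yaw -4.99 zaxis [ 0.e+00  4.e-04 -1.e+00] F [ 2.57  3.92 -1.69] t 13.675
core side x at y=-30 48.88 yaw err deg -0.04 3075 ymax -25.0
gasket y [-7.4 -4.9 -2.7] 491
cassette x 48.65 y [-3.9  6.3]
z 45 cas face -3.8 gasket front -2.6
z 65 cas face -3.7 gasket front -2.7
z 85 cas face -3.9 gasket front -2.8
z 105 cas face -3.7 gasket front -2.8
body back y -86.6 seat-contact dy from back: 3.93
```

```bash
(python3 -m pendant '[0,0.4,0,0,0,0, 0,0.8,0,0,0,0, 0,1.2,0,0,0,0, 0,1.2,0,0,0,0, 0,1.2,0,0,0,0]'; python3 -m pendant '[0,0,0.2,0,0,0, 0,0,0.2,0,0,0, 0,0,0.2,0,0,0]') | grep -E "pos|wrist|time"
```

```text
time_s: 14.35
tool_pos: [0.5958, -0.1219, 0.0525]
wrist_force: [1.4, 6.7, -2.4]
time_s: 14.72
tool_pos: [0.5958, -0.1219, 0.0525]
wrist_force: [2.1, 6.5, -0.6]
```

```bash
(python3 -m pendant '[0,0.4,0,0,0,0, 0,0.8,0,0,0,0, 0,1.2,0,0,0,0, 0,1.2,0,0,0,0, 0,1.2,0,0,0,0]'; python3 -m pendant '[0,0.4,0,0,0,0, 0,0.8,0,0,0,0, 0,0.8,0,0,0,0, 0,0.8,0,0,0,0, 0,0.8,0,0,0,0]') | grep -E "pos|wrist|time|rot"
```

```text
time_s: 15.35
tool_pos: [0.5957, -0.1223, 0.0525]
eef_rot: [0.999, -0.043, 0.0, -0.001]
wrist_force: [2.6, 7.3, -1.1]
time_s: 15.98
tool_pos: [0.5957, -0.1227, 0.0525]
eef_rot: [0.999, -0.043, 0.0, -0.001]
wrist_force: [1.6, 7.5, -0.5]
```

```bash
python3 -m pendant '[0,0.5,0,0,0,0, 0,1,0,0,0,0, 0,1,0,0,0,0, 0,1,0,0,0,0, 0,1,0,0,0,0]'| grep -E "pos|wrist|time|rot"; python3 rel.py w6 | head -1; python3 gap.py w6; python3 - <<'E'
from h import *
F=[];p=[]
for i in range(8):
    ctrl.get_image("top"); s=ctrl.get_state(); F.append(s["wrist_force"]); p.append(s["tool_pos"])
print(np.mean(F,0).round(2),np.std(F,0).round(2),np.mean(p,0).round(5),s["torque"].round(2),s["opening"],s["finger_force"])
im,D,c=load("w6"); cv2.imwrite('pics/c6.png',cv2.resize(im[60:300,160:480],(800,600),interpolation=cv2.INTER_CUBIC))
E
```

```text
time_s: 16.6
tool_pos: [0.5957, -0.1231, 0.0525]
eef_rot: [0.999, -0.043, 0.0, -0.001]
wrist_force: [2.0, 9.1, 0.3]
tcp [ 0.5957 -0.1231  0.0525] yaw -4.91 zaxis [ 3.0e-04  2.9e-03 -1.0e+00] F [1.98 9.11 0.28] t 16.6
core side x at y=-30 48.87 yaw err deg -0.08 2996 ymax -25.0
gasket y [-7.  -4.5 -2.8] 377
cassette x 48.66 y [-3.9  6.2]
z 45 cas face -3.8 gasket front -2.7
z 65 cas face -3.8 gasket front -2.7
z 85 cas face -3.8 gasket front -2.9
z 105 cas face -3.7 gasket front -2.9
body back y -85.2 seat-contact dy from back: 5.35
[ 2.41  9.18 -0.59] [0.51 0.48 0.55] [ 0.59569 -0.12304  0.05248] [ 1.76 -0.49 -0.07] 0.007407145873794759 61.51685357093811
```

View pics/c6.png

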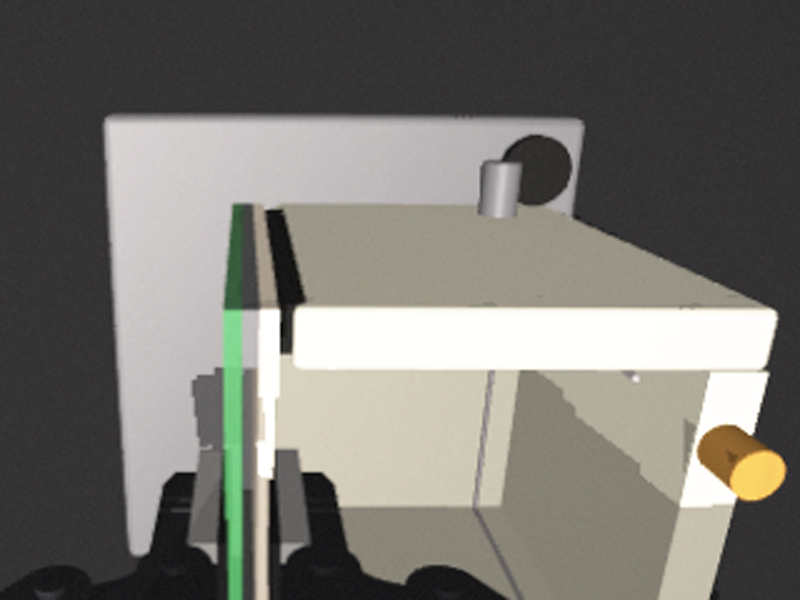

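The cassette is pressed against the gasket, which now shows at (285,280) at roughly half its width, and its far edges are still flush. Checking the remaining gasket thickness at several heights.

```bash
cat > thick.py <<'E'
from h import *
import sys
for fn in sys.argv[1:]:
    im,D,c=load(fn); v,u=np.mgrid[0:384,0:512]; d,o=ray(c,np.c_[u.ravel(),v.ravel()].astype(float)); P=(o+d*D.ravel()[:,None])*1000
    a=np.radians(-4.9); C=np.c_[(P[:,:2]-[591.6,-157.8])@np.array([[np.cos(a),-np.sin(a)],[np.sin(a),np.cos(a)]]),P[:,2]]
    br=im.reshape(-1,3).max(1); out=[]
    for z in (35,50,65,80,95,108):
        m=(D.ravel()>0)&(abs(C[:,2]-z)<7)&(C[:,0]>46)&(C[:,0]<52)
        dk=m&(br<45)&(C[:,1]>25)&(C[:,1]<45)
        wb=m&(br>=75)&(C[:,1]>0)&(C[:,1]<np.median(C[dk,1]) ); out.append((z,np.percentile(C[dk,1],[2,98]).round(1),np.percentile(C[wb,1],99).round(1),dk.sum()))
    print(fn,*out,sep="\n")
E
python3 thick.py w4 w6
```

```text
w4
(35, array([31. , 35.7]), np.float64(29.7), np.int64(31))
(50, array([31.2, 35.6]), np.float64(29.5), np.int64(34))
(65, array([30.9, 35.7]), np.float64(30.1), np.int64(49))
(80, array([31. , 35.7]), np.float64(29.6), np.int64(59))
(95, array([30.8, 35.7]), np.float64(29.5), np.int64(83))
(108, array([30.8, 35.7]), np.float64(30.0), np.int64(113))
w6
(35, array([28.4, 32.3]), np.float64(27.6), np.int64(26))
(50, array([28.3, 32.2]), np.float64(27.7), np.int64(30))
(65, array([28.3, 32.3]), np.float64(27.6), np.int64(36))
(80, array([28.3, 32.1]), np.float64(27.6), np.int64(49))
(95, array([28.3, 32. ]), np.float64(27.5), np.int64(65))
(108, array([28.2, 32.1]), np.float64(29.0), np.int64(93))
```

```bash
(python3 -m pendant '[0,0.3,0.1,0,0,0, 0,0.6,0.1,0,0,0, 0,0.6,0.1,0,0,0, 0,0.6,0.1,0,0,0, 0,0.6,0.1,0,0,0, 0,0.6,0.1,0,0,0, 0,0.6,0.1,0,0,0, 0,0.6,0.1,0,0,0]') | grep -E "pos|wrist|time|rot"
cat > avg.py <<'E'
from h import *
F=[];p=[]
for i in range(10):
    ctrl.get_image("top"); s=ctrl.get_state(); F.append(s["wrist_force"]); p.append(s["tool_pos"])
print(np.mean(F,0).round(2),np.std(F,0).round(2),np.max(F,0).round(1),np.mean(p,0).round(5),s["time_s"],s["finger_force"])
E
python3 avg.py; python3 rel.py w7|head -1; python3 gap.py w7|head -3;python3 thick.py w7
```

```text
time_s: 18.05
tool_pos: [0.5957, -0.1233, 0.0525]
eef_rot: [0.999, -0.043, 0.0, -0.002]
wrist_force: [1.1, 9.4, 0.3]
[1.84 9.97 0.17] [0.55 0.18 0.58] [ 2.7 10.3  1.2] [ 0.59567 -0.12323  0.05247] 18.55 61.65978670120239
tcp [ 0.5957 -0.1232  0.0525] yaw -4.89 zaxis [ 4.0e-04  3.3e-03 -1.0e+00] F [ 1.67 10.1   0.71] t 18.55
core side x at y=-30 48.82 yaw err deg -0.06 2996 ymax -25.0
gasket y [-6.2 -4.2 -2.6] 316
cassette x 48.61 y [-3.9  6.3]
w7
(35, array([29.4, 32.1]), np.float64(28.2), np.int64(19))
(50, array([29.1, 32.1]), np.float64(28.3), np.int64(25))
(65, array([29. , 32.1]), np.float64(28.2), np.int64(30))
(80, array([29., 32.]), np.float64(28.3), np.int64(39))
(95, array([28.8, 31.9]), np.float64(28.3), np.int64(56))
(108, array([28.8, 32. ]), np.float64(29.3), np.int64(79))
```

```bash
Z='0,0,0,0,0,0'; python3 -m pendant '[0,0,0,0,0,0, 0,0,0,0,0,0, 0,0,0,0,0,0, 0,0,0,0,0,0, 0,0,0,0,0,0, 0,0,0,0,0,0, 0,0,0,0,0,0, 0,0,0,0,0,0, 0,0,0,0,0,0, 0,0,0,0,0,0, 0,0,0,0,0,0, 0,0,0,0,0,0]' | grep -E "pos|wrist|time"; python3 -m pendant '[0,0,0,0,0,0, 0,0,0,0,0,0, 0,0,0,0,0,0, 0,0,0,0,0,0, 0,0,0,0,0,0, 0,0,0,0,0,0, 0,0,0,0,0,0, 0,0,0,0,0,0, 0,0,0,0,0,0, 0,0,0,0,0,0]' | grep -E "pos|wrist|time"; python3 avg.py; python3 - <<'E'
from h import *
im,D,c=shot("scene","s9"); cv2.imwrite("pics/s9b.png",cv2.resize(im[120:310,150:400],(800,608))[:600])
E
```

```text
time_s: 20.1
tool_pos: [0.5957, -0.1232, 0.0525]
wrist_force: [2.6, 9.5, 0.3]
time_s: 21.35
tool_pos: [0.5957, -0.1233, 0.0525]
wrist_force: [2.0, 9.9, 0.4]
[1.72 9.68 0.2 ] [0.49 0.41 0.4 ] [ 2.5 10.3  0.8] [ 0.59567 -0.12323  0.05247] 21.85 61.65934503078461
```

View pics/s9b.png

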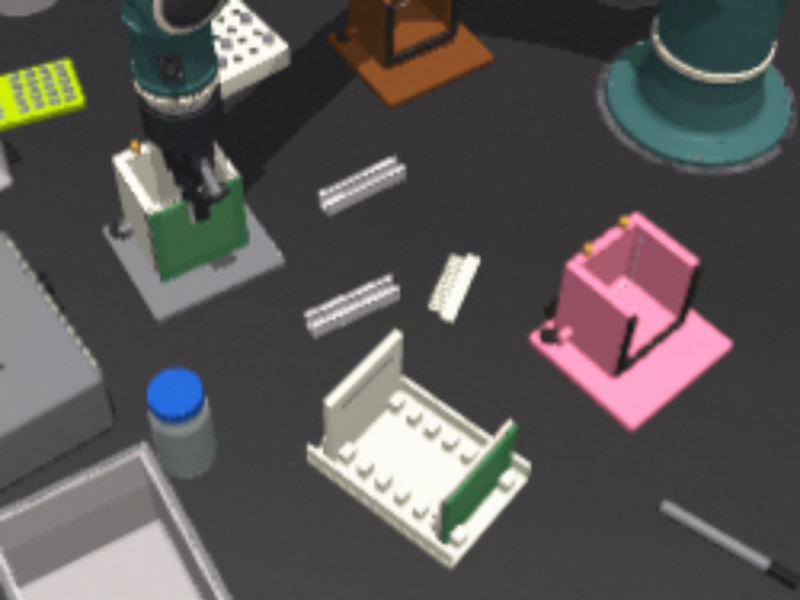

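The scene view shows the cassette (200,240) standing on the foot against the core. The dam and spare are still in the rack, and the clamps, comb and bottle have not moved. The push is steady at about 10 N, so I'm handing in.

```bash
python3 -c "
from bench import ctrl
print(ctrl.hand_in())"
```

```text
the job is handed in; nothing more can be done
None
```

I handed the job in with the arm still holding the cassette: it stands on the core's foot, sides flush to about 0.2 mm, pressed against the gasket with a steady push of about 10 N and the gasket squeezed roughly half-way (about 3 mm).

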